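Find the stain brush in the slide-cover caddy

TASK

The orange stain brush is in one of the caddy's two closed compartments. Press a compartment's blue release tab down while sliding its cover away from the robot to look inside, find the brush, and lay it gently in the white dish. Finish with both covers slid fully home and latched, the clothespin card still in its compartment, and the other things on the shelf left alone.

Things in the scene. Friction and masses are not known exactly. Their poses are not given: they have to be found in the camera images.
- caddy: Grey caddy fixed to the shelf, 166 (x) x 216 (y) x 50 mm, rails to 58 mm, with two covered compartments, left (+y) and right (-y), middles at caddy y +53 and -53 mm. Each is 156 x 98 mm inside, floor 5 mm over the shelf, 45 mm deep. Origin: centre of the underside on the shelf; x along the covers' opening direction (roughly away from the robot), z up.
- brush: Orange plastic stain brush, 110 (x) x 30 (y) x 32 mm tall, about 70 g, bristles down, hidden in either compartment, roughly along the caddy's x. Origin: centre of its underside; z up. Its upper 10 mm is 26 mm wide all along (y); below that, at 13 to 23 mm, 30 mm wide from x -19 mm on: grip it across y.
- peg_card: Four wooden clothespins on a cardboard strip, one piece, 104 x 62 x 15 mm, lying in the other compartment; stays there. Origin: centre of its underside.
- dish: Round white ceramic dish, loose, 190 mm across the rim, 24 mm tall, floor 5 mm thick and flat over about 150 mm diameter, either left or right of the caddy. Origin: centre of the underside; z up.
- cover_left (a joint): left sliding cover (white, 166 x 97 mm, top 54 mm over the shelf), m: 0 shut, 0.13 fully open. Slides along caddy +x, away from the robot; about 1.2 N friction; stays where left; open, it overhangs the far end. From shut it moves only with its tab held down. Slid back, a ramp presses the tab down by itself over the last 30 mm (push 3 to 6 N) and the tab clicks up at 0: latched.
- tab_left (a joint): Sprung release tab of the left cover, m: 0 up, 0.009 fully down (about 3 N at 0, 7 N at 0.009); it rises by itself. Held 0.0065 or more down, its steel ear clears an aluminium catch and the cover can slide; once the cover has slid 0.04 the tab may come up. The catch stands on the outer rail 3 to 34 mm beyond the fin's middle when shut, 37 mm or more sideways of it, top 74 mm over the shelf.
- tab_left_top (a point): Middle of the flat top of the left blue release tab, a pad 40 (caddy x) x 46 mm (y), level, sprung up and down; it travels with the cover. At caddy x +4, y +53, z 68 mm when shut and up. The yellow fin's near face is 1 mm beyond its far (+x) edge, so one fingertip can hold the tab down and push the fin in one motion.
- fin_left_top (a point): Middle of the top edge of the left cover's yellow thumb fin, fixed to the cover: 10 mm thick (caddy x), 44 wide (y), top 90 mm over the shelf, standing 22 mm above the raised tab just in front of it (-x side) and 36 mm above the cover behind it. Push it from either side, or pinch it, to slide the cover. At caddy x +30, y +53, z 90 mm when shut.
- cover_right (a joint): right sliding cover (white, 166 x 97 mm, top 54 mm over the shelf), m: 0 shut, 0.13 fully open. Slides along caddy +x, away from the robot; about 1.2 N friction; stays where left; open, it overhangs the far end. From shut it moves only with its tab held down. Slid back, a ramp presses the tab down by itself over the last 30 mm (push 3 to 6 N) and the tab clicks up at 0: latched.
- tab_right (a joint): Sprung release tab of the right cover, m: 0 up, 0.009 fully down (about 3 N at 0, 7 N at 0.009); it rises by itself. Held 0.0065 or more down, its steel ear clears an aluminium catch and the cover can slide; once the cover has slid 0.04 the tab may come up. The catch stands on the outer rail 3 to 34 mm beyond the fin's middle when shut, 37 mm or more sideways of it, top 74 mm over the shelf.
- tab_right_top (a point): Middle of the flat top of the right blue release tab, a pad 40 (caddy x) x 46 mm (y), level, sprung up and down; it travels with the cover. At caddy x +4, y -53, z 68 mm when shut and up. The yellow fin's near face is 1 mm beyond its far (+x) edge, so one fingertip can hold the tab down and push the fin in one motion.
- fin_right_top (a point): Middle of the top edge of the right cover's yellow thumb fin, fixed to the cover: 10 mm thick (caddy x), 44 wide (y), top 90 mm over the shelf, standing 22 mm above the raised tab just in front of it (-x side) and 36 mm above the cover behind it. Push it from either side, or pinch it, to slide the cover. At caddy x +30, y -53, z 90 mm when shut.
- jar: Bystander: clear glass jar with aluminium twist cap, 84 mm diameter, 115 mm tall. Origin: centre of its underside.
- detergent: Bystander: detergent bottle with blue cap, 80 mm diameter, 200 mm tall. Origin: centre of its underside.
- spray_can: Bystander: can, 56 mm diameter, 150 mm tall. Origin: centre of its underside.
- pin0: Bystander: loose wooden spring clothespin lying flat, 80 x 13 x 12 mm. Origin: centre of its underside.
- pin1: Bystander: loose wooden spring clothespin lying flat, 80 x 13 x 12 mm. Origin: centre of its underside.
- pin2: Bystander: loose wooden spring clothespin lying flat, 80 x 13 x 12 mm. Origin: centre of its underside.
Not all that is in view belongs to the job. What is meant by the dish is not brown, and is the smaller of those in its own colour.

How it is judged:
On the way, in this order (a step that is already met when the one before it is completed fails the run):
1. the compartment that holds the brush is open (((y of brush in the frame of caddy above 0 m and value of joint cover_left above 0.1 m) or (y of brush in the frame of caddy below 0 m and value of joint cover_right above 0.1 m))), for 0.1 s.
2. the brush is lifted out of the compartment (height (world z) of brush above 0.06 m and contact force between the fingers and brush above 0.5 N), for 0.1 s.
3. the brush lies in the dish, let go (horizontal distance between brush and dish below 0.06 m and z of brush in the frame of dish below 0.045 m and linear speed of brush below 0.03 m/s and contact force between the fingers and brush below 0.05 N and contact force between brush and dish above 0.1 N), for 0.3 s.
At the end, for the whole second after the job is handed in: The brush lies still in the dish, touching it and let go, its middle within 60 mm of the dish's centre and under 45 mm high; both covers are shut to within 4 mm with their tabs risen to within 2 mm; the clothespin card is inside the caddy (all of step 3 and value of joint each of cover_left, cover_right below 0.004 m and value of joint each of tab_left, tab_right below 0.002 m and horizontal distance between peg_card and caddy below 0.09 m and z of peg_card in the frame of caddy below 0.03 m).
It fails at once if a bystander is moved more than 40 mm (distance of any of jar, detergent, spray_can, pin0, pin1, pin2 from where it was at the start of the episode above 0.04 m).
It fails at once if the clothespin card is moved more than 40 mm (distance of peg_card from where it was at the start of the episode above 0.04 m).
It fails at once if the dish is shoved more than 60 mm (distance of dish from where it was at the start of the episode above 0.06 m).
It fails at once if the brush is dropped or thrown: it flies free at over 0.8 m/s (a fall of more than about 30 mm) (linear speed of brush above 0.8 m/s and contact force between the fingers and brush below 0.05 N).
It also fails if it takes over 72 s, if anything falls off the work surface, if the arm or the gripper's body presses on something with over 40 N, if the wrist force passes 120 N, or if a joint passes its speed limit or range.

ROBOT

A 7-joint arm with a two-finger parallel gripper is mounted at the origin on the work surface. World frame = base frame: x ahead of the robot, y to its left, z up, the work surface at z = 0. Lengths are in m, angles in rad, forces in N, time in s.
With the tool pointing down it reaches from about 0.425 to 0.975 m from the base axis. Payload 16.7 kg.
Tool frame: the origin (TCP) lies midway between the tips of the shut fingers; the grasp point (between the pads) lies r.grasp_offset behind it (r.grasp_offset is the distance from the TCP to the grasp point, in m); z points along the fingers, y is the line along which they close (so a half turn about z gives the same grasp; the last joint's range is limited). The gripper opens to 85 mm and grips with 20 to 120 N. Pads are 22 mm wide; open, the fingers measure 114 mm over their backs; the gripper's body (76 mm by 85 mm) begins 54 mm behind the grasp point. The pads swing forward as they close: fully open they stand 13 mm farther back than shut.
Start: joints at [1.175, 0.426, 0.074, 1.606, -0.034, 1.111, -0.067], TCP at [0.165, -0.655, 0.231] pointing down, gripper open.
Joint ranges: [-2.85, 2.85], [-0.5, 2.14], [-1.23, 1.37], [0.21, 2.46], [-1.02, 4.16], [0.16, 2.05], [-2.73, 2.73]. Speed limits (rad/s): [1.89, 1.89, 2.39, 2.39, 3.01, 3.01, 3.01].

INTERFACE

Orientations are given as a rotation vector (axis times angle).
In Python, from workcell import readout, vision, r gives the robot as it stands.
- The arm moves only by the shell command python3 -m jog 'ROWS' [FORCE]. ROWS is a JSON object of lists of equal length, an entry for each row: "claw": the opening, from 0 (shut) to 1 (fully open); "translation": the shift along the world's x, y, z in m, a list of three; "spin": the turn about the world's z in rad. A call has 1 to 5 rows; each row shifts and turns the commanded pose from where the row before left it; what a row does not reach is not made up. A row lasts 1/12 s, in which the tool goes at most 41.7 mm and 7.16 degrees, less where a joint would pass 70% of its speed; a pose out of reach is approached as far as the arm can. A call with a gripper value outside its range is refused whole. The fingers move at their own pace and stop on an object; FORCE is the grip in N (left out, the last holds). Time passes only in rows, so rows that do not move let the fingers close. It gives the time, the measured TCP pose, the force, the opening and the grip force at its end, in the units of the state.
- readout.get_obs(): the state, without advancing time (a new reading comes with each control period).
- vision.camera(name): name is "scene" or "top" or "wrist"; returns the picture (384x512x3 uint8, red, green, blue); there is no depth.
- vision.calibration(name): a dict with "mtx" (3x3 intrinsics, pixels), "origin" and "attitude" of the camera in the world. Camera axes: x right, y down, z forward; pixel columns grow to the right and rows downward; lengths in m; the calibration is good to about 2 mm. A picture is of the moment at which its call begins: read the wrist's pose just before it. calibration takes no time and is no camera call; for the wrist camera it gives the pose at the moment of the call.
- r.finish_job(): hands the job in; it is judged then, once.
The state is a dict: "time": time; "qpos": joint angles; "qd": joint speeds; "tau": joint torques, N m; "ee_pos": TCP position; "eef_rot": TCP orientation; "contact_force": force on the tool from outside, world axes, zero at the start; "moment": the same for the moment, N m; "grip_width": opening from 0.0 (shut) to 1.0 (fully open); "gripper_force": force on a finger pad.
Only numpy, scipy, OpenCV 4.12 (cv2) and the standard library are available. Lean on these libraries where they do the work, as an engineer would, in place of code of your own. Each camera call takes 0.05 s, during which the arm holds its last target. There are 200 camera calls.

## Working session

There is one attempt and no reset: what is moved stays moved. The work goes in short steps, Python scripts to look and compute and a shell command to move; the robot and the scene stay as the last step left them, time stands still between calls to the robot, and variables do not carry over. Pictures are saved under pics/ and viewed, at most 10 in all, crops included, and the job is handed in when it is done.

```bash
mkdir -p pics
cat > h.py <<'E'
import numpy as np,cv2
from workcell import readout,vision,r
from scipy.spatial.transform import Rotation as R
def cal(n):
    c=vision.calibration(n);A=np.array(c['attitude'],float)
    if A.shape!=(3,3): A=R.from_rotvec(A).as_matrix() if A.size==3 else R.from_quat(A).as_matrix()
    return np.array(c['mtx']),np.array(c['origin']),A
def shot(n,f=None):
    k=cal(n);im=vision.camera(n)
    if f: cv2.imwrite('pics/'+f,im[:,:,::-1])
    return im,k
def ray(k,u,v,z):
    K,o,A=k;d=A@np.linalg.inv(K)@np.array([u,v,1.]);return o+d*(z-o[2])/d[2]
def blobs(im,lo,hi,amin=60):
    m=cv2.inRange(cv2.cvtColor(im,cv2.COLOR_RGB2HSV),lo,hi)
    n,l,s,c=cv2.connectedComponentsWithStats(m)
    return [(s[i],c[i],l==i) for i in range(1,n) if s[i][4]>=amin]
E
python3 - <<'E'
from h import *
a,k=shot('top','top.png');b,k2=shot('scene','scene.png')
np.save('top.npy',a)
print(vision.calibration('top'));print(k2[1]);print(r.grasp_offset,readout.get_obs())
E
```

```text
{'mtx': array([[378.02198652,   0.        , 257.31522666],
       [  0.        , 378.02198652, 181.31485517],
       [  0.        ,   0.        ,   1.        ]]), 'origin': array([0.19339373, 0.09158783, 1.45476903]), 'attitude': array([-2.13055666,  2.15842447, -0.18633131])}
[ 1.47405683 -0.08727959  0.88533444]
0.0187 {'time': 0.1, 'qpos': array([ 1.17447744,  0.42672136,  0.07384647,  1.60652753, -0.03412005,
        1.1107786 , -0.06711418]), 'qd': array([ 7.13328998e-04, -1.53350932e-03, -9.80113050e-05, -2.07561626e-03,
        5.46489932e-04,  9.93461237e-05,  1.18898606e-03]), 'tau': array([ 1.05626840e-02, -9.51525021e+01,  3.77312958e+00, -4.64402390e+01,
        1.99008227e-02,  6.41168052e-03,  7.33421302e-06]), 'ee_pos': array([ 0.16481478, -0.65420182,  0.23065261]), 'eef_rot': array([-3.11656125e+00, -3.86501186e-01,  3.29634628e-04]), 'contact_force': array([ 0.44993805,  1.11427223, -0.19671594]), 'moment': array([ 0.02900427, -0.01705944,  0.01158003]), 'gripper_force': 0.0, 'grip_width': 0.9993885891036733}
```

View pics/top.png

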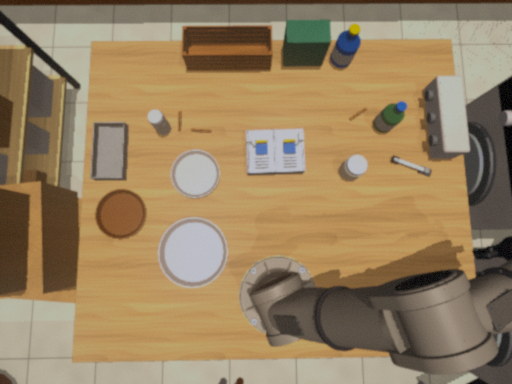

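View pics/scene.png

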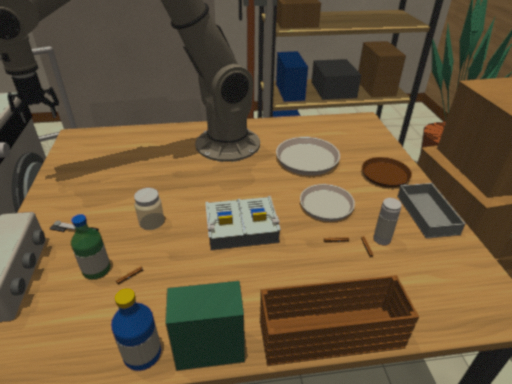

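The top view shows the caddy at (275,150), with tabs and fins near (260,150) and (290,147). The dish could be any of four things: small white (196,174), large white (193,252), brown (121,214) or grey tray (110,151). I choose small white (196,174). Next I'll measure and check it in a crop.

Run:
```python
from h import *
a=np.load('top.npy');k=cal('top');hsv=cv2.cvtColor(a,cv2.COLOR_RGB2HSV)
cv2.imwrite('pics/crop.png',cv2.resize(a[110:205,150:320,::-1],None,fx=4,fy=4,interpolation=2))
sub=np.zeros_like(a);sub[120:182,235:315]=a[120:182,235:315]
for nm,lo,hi,z in [('yellow',(20,120,90),(35,255,255),.09),('blue',(100,120,60),(130,255,255),.068)]:
    for s,c,m in blobs(sub,lo,hi,15): print(nm,s,c,ray(k,*c,z))
m=np.zeros(a.shape[:2],np.uint8);m[145:202,166:225]=cv2.inRange(hsv,(0,0,150),(180,50,255))[145:202,166:225]
cs=max(cv2.findContours(m,0,2)[0],key=cv2.contourArea);(e,ax,t)=cv2.fitEllipse(cs);print('dish',e,ax,ray(k,*e,.024),np.linalg.norm(ray(k,e[0]+ax[1]/2,e[1],.024)-ray(k,*e,.024)))
m=np.zeros(a.shape[:2],np.uint8);m[120:182,238:312]=cv2.inRange(hsv,(0,0,0),(180,60,255))[120:182,238:312]
cs=max(cv2.findContours(m,0,2)[0],key=cv2.contourArea);b=cv2.minAreaRect(cs);print('caddy',b,[ray(k,*p,.054)[:2].round(3) for p in cv2.boxPoints(b)])
for p in [(157,118),(180,120),(201,130),(355,167),(358,114)]: print(p,ray(k,*p,.01).round(3))
```

```text
yellow [256 141  10   2  19] [260.73684211 141.47368421] [0.56295852 0.05633914 0.09      ]
yellow [284 140  11   2  20] [289.  140.5] [ 0.56558307 -0.04904106  0.09      ]
blue [257 145  10   8  73] [261.06849315 148.50684932] [0.54159063 0.0549427  0.068     ]
blue [284 144  11   8  74] [289.         147.47297297] [ 0.54445813 -0.05056582  0.068     ]
dish (194.87948608398438, 173.40957641601562) (46.681907653808594, 47.75502395629883) [0.4571987  0.30943391 0.024     ] 0.09154691834980425
caddy ((275.162109375, 150.7012939453125), (44.146175384521484, 58.6547966003418), 88.02507019042969) [array([0.62 , 0.115]), array([ 0.626, -0.111]), array([ 0.453, -0.111]), array([0.448, 0.111])]
(157, 118) [0.685 0.464 0.01 ]
(180, 120) [0.676 0.373 0.01 ]
(201, 130) [0.634 0.29  0.01 ]
(355, 167) [ 0.478 -0.313  0.01 ]
(358, 114) [ 0.694 -0.337  0.01 ]
```

View pics/crop.png

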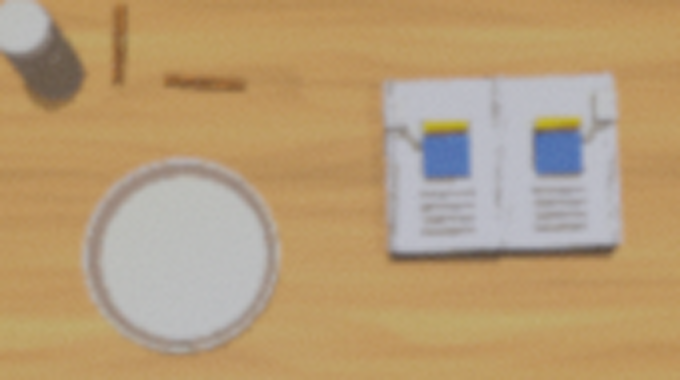

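The crop confirms the dish: white, about 185 mm across, at world (0.457, 0.309), left of the caddy. The caddy is at about (0.537, 0.002) with yaw about +0.025. I'll start with the left compartment.

```bash
python3 -m jog '{"claw":[0,0,0,0,0],"translation":[[0.017,0.032,0.004],[0.017,0.032,0],[0.017,0.032,0],[0.017,0.032,0],[0.017,0.032,0]],"spin":[-0.044,-0.044,-0.044,-0.044,-0.046]}' 30
python3 -m jog '{"claw":[0,0,0,0,0],"translation":[[0.017,0.032,0],[0.017,0.032,0],[0.017,0.032,0],[0.017,0.032,0],[0.017,0.032,0]],"spin":[0,0,0,0,0]}'
python3 -m jog '{"claw":[0,0,0,0,0],"translation":[[0.017,0.032,0],[0.017,0.032,0],[0.017,0.032,0],[0.017,0.032,0],[0.017,0.032,0]],"spin":[0,0,0,0,0]}'
python3 -m jog '{"claw":[0,0,0,0,0],"translation":[[0.017,0.032,0],[0.017,0.032,0],[0.017,0.032,0],[0.017,0.032,0],[0.017,0.032,0]],"spin":[0,0,0,0,0]}'
python3 - <<'E'
from h import *
o=readout.get_obs();print(o['time'],o['ee_pos'],o['eef_rot'])
b,k=shot('wrist','w1.png');print(k[1],k[2])
for nm,lo,hi,z in [('yellow',(20,120,60),(35,255,255),.09),('blue',(100,120,50),(130,255,255),.068)]:
    for s,c,m in blobs(b,lo,hi,100): print(nm,s,c,ray(k,*c,z))
E
```

```text
time: 0.52
ee_pos: [0.2502, -0.4927, 0.235]
eef_rot: [-3.141, -0.035, 0.0]
contact_force: [0.5, -0.8, -0.2]
grip_width: 0.301
gripper_force: 0.0
time: 0.93
ee_pos: [0.3352, -0.3328, 0.2352]
eef_rot: [3.141, 0.039, -0.0]
contact_force: [1.5, 0.0, -0.1]
grip_width: -0.001
gripper_force: 0.0
time: 1.35
ee_pos: [0.4202, -0.1728, 0.2353]
eef_rot: [3.141, 0.039, 0.0]
contact_force: [0.4, -0.9, -0.2]
grip_width: -0.001
gripper_force: 0.0
time: 1.77
ee_pos: [0.5052, -0.0129, 0.2353]
eef_rot: [-3.141, -0.039, 0.0]
contact_force: [1.2, -0.5, 0.8]
grip_width: 0.002
gripper_force: 0.0
1.7667 [ 0.50522013 -0.01285588  0.23525901] [-3.14134039e+00 -3.85102799e-02  6.31726214e-05]
[ 0.57157171 -0.01135282  0.37865845] [[ 2.41480749e-02 -9.65712394e-01 -2.58488768e-01]
 [-9.99708392e-01 -2.33384181e-02 -6.20078594e-03]
 [-4.45431178e-05  2.58563128e-01 -9.65994362e-01]]
yellow [200   0 153  12 510] [273.06666667   6.14509804] [ 0.65859443 -0.02345383  0.09      ]
yellow [238  13  60   4 131] [267.7480916   14.36641221] [ 0.65211911 -0.01906307  0.09      ]
yellow [165 106  47  11 484] [187.8553719  110.82231405] [0.56903214 0.05349572 0.09      ]
yellow [275 106  46  11 489] [297.09611452 111.07361963] [ 0.5712906  -0.04949137  0.09      ]
yellow [186 236  19   8 107] [195.14953271 239.45794393] [0.43749899 0.05051035 0.09      ]
yellow [286 240  36   6 118] [300.72881356 242.34745763] [ 0.43687769 -0.06135021  0.09      ]
yellow [466 242  29   8 102] [479.83333333 244.99019608] [ 0.43842784 -0.25193771  0.09      ]
blue [ 170  117   45   39 1658] [192.43787696 136.37575392] [0.54329888 0.05460764 0.068     ]
blue [ 273  118   45   38 1666] [294.42617047 136.3487395 ] [ 0.54588126 -0.05113714  0.068     ]
```

View pics/w1.png

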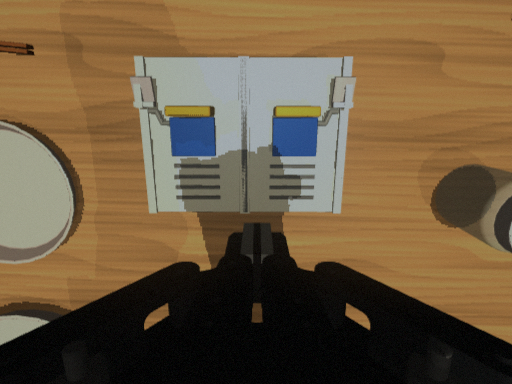

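The wrist view puts the left tab at (192,136), or world (0.543, 0.055), and the right tab at (294,136). The caddy is at (0.540, 0.001) with yaw 0.0245, and the tool yaw matches it.

```bash
python3 -m jog '{"claw":[0,0,0,0,0],"translation":[[0.018,0.027,-0.02],[0.018,0.027,-0.02],[0.008,0.014,-0.035],[0,0,-0.04],[0,0,-0.032]],"spin":[0,0,0,0,0]}'
python3 -m jog '{"claw":[0,0,0,0,0],"translation":[[0,0,-0.01],[0,0,-0.01],[0,0,-0.005],[0,0,-0.003],[0,0,0]],"spin":[0,0,0,0,0]}'
```

```text
time: 2.23
ee_pos: [0.5484, 0.0547, 0.0858]
eef_rot: [-3.141, -0.042, 0.002]
contact_force: [0.9, -1.1, -0.8]
grip_width: 0.003
gripper_force: 0.0
time: 2.65
ee_pos: [0.5499, 0.0534, 0.0616]
eef_rot: [-3.141, -0.038, -0.003]
contact_force: [-1.1, -0.5, 5.3]
grip_width: -0.003
gripper_force: 2.8
```

```bash
python3 -m jog '{"claw":[0,0,0,0,0],"translation":[[0,0,-0.001],[0,0,-0.0008],[0.004,0,0],[0.006,0,0],[0.008,0,0]],"spin":[0,0,0,0,0]}'
python3 -m jog '{"claw":[0,0,0,0,0],"translation":[[0.010,0,0],[0.012,0,0],[0.012,0,0],[0.012,0.001,0],[0.012,0.001,0]],"spin":[0,0,0,0,0]}'
```

```text
time: 3.07
ee_pos: [0.5681, 0.0537, 0.0607]
eef_rot: [-3.141, -0.039, -0.005]
contact_force: [-1.7, 2.4, 5.8]
grip_width: 0.004
gripper_force: 3.1
time: 3.48
ee_pos: [0.6266, 0.055, 0.0609]
eef_rot: [3.141, 0.038, 0.005]
contact_force: [-2.7, -4.3, 5.9]
grip_width: 0.0
gripper_force: 3.0
```

```bash
python3 -m jog '{"claw":[0,0,0,0,0],"translation":[[0.013,0.0005,0],[0.013,0.0005,0],[0.012,0,0],[0.010,0,0],[0.005,0,0]],"spin":[0,0,0,0,0]}'
python3 -m jog '{"claw":[0,0,0,0,0],"translation":[[0.001,0,0],[-0.003,0,0.015],[-0.005,0,0.035],[-0.03,0,0.04],[-0.035,0,0.02]],"spin":[0,0,0,0,0]}'
python3 -m jog '{"claw":[0.55,0.55,0.55,0.55,0.55],"translation":[[-0.035,0,0.02],[-0.035,0,0.02],[-0.035,0,0.01],[-0.03,0,0],[0,0,0]],"spin":[0,0,0,0,0]}'
python3 - <<'E'
from h import *
o=readout.get_obs();print(o['time'],o['ee_pos'],o['eef_rot'])
b,k=shot('wrist','w2.png')
for nm,lo,hi,z in [('yellow',(20,120,60),(35,255,255),.09),('blue',(100,120,50),(130,255,255),.068),('orange',(4,150,80),(16,255,255),.037)]:
    for s,c,m in blobs(b,lo,hi,150): print(nm,s,c,ray(k,*c,z))
E
```

```text
time: 3.9
ee_pos: [0.6801, 0.0561, 0.061]
eef_rot: [-3.141, -0.037, -0.005]
contact_force: [-5.0, 0.3, 6.3]
grip_width: -0.005
gripper_force: 3.0
time: 4.32
ee_pos: [0.6127, 0.0568, 0.1668]
eef_rot: [-3.14, -0.038, -0.009]
contact_force: [-0.5, 0.4, 1.5]
grip_width: -0.002
gripper_force: 0.0
time: 4.73
ee_pos: [0.4715, 0.0562, 0.2144]
eef_rot: [3.139, 0.04, 0.004]
contact_force: [1.9, 0.7, 0.9]
grip_width: 0.548
gripper_force: 0.0
4.7333 [0.47149626 0.05624031 0.21443372] [3.1392457  0.03982366 0.00369889]
yellow [349  68  60  14 691] [380.62083936  74.0723589 ] [ 0.57007062 -0.04705669  0.09      ]
yellow [290 222  91   9 406] [331.33743842 226.36453202] [ 0.43076271 -0.01757777  0.09      ]
blue [ 347   83   52   44 2104] [371.95152091 104.42252852] [ 0.54577481 -0.05106222  0.068     ]
orange [    0     0   315   322 23265] [172.9288631  152.14592736] [0.49157067 0.14718202 0.037     ]
orange [ 379    0  133   55 2055] [474.74452555  20.54111922] [ 0.62770307 -0.15329383  0.037     ]
orange [  0   4  72  13 312] [34.92307692  9.93589744] [0.62599765 0.27378794 0.037     ]
orange [  0  10  28  24 232] [ 9.2112069  20.36206897] [0.61626982 0.30027486 0.037     ]
orange [ 231   76   55   93 3653] [258.7309061  118.82042157] [0.52909061 0.0550186  0.037     ]
orange [ 462   82   50  125 2053] [494.71261568 132.86604968] [ 0.52076331 -0.19780294  0.037     ]
orange [396 242  70  24 414] [427.26811594 254.03623188] [ 0.37715218 -0.15017922  0.037     ]
orange [367 244  36  15 170] [383.71764706 252.42352941] [ 0.37801195 -0.09790521  0.037     ]
orange [  0 280  73  35 756] [ 26.79100529 292.6468254 ] [0.31315624 0.33566136 0.037     ]
orange [444 284  68  32 821] [482.79658952 299.90621194] [ 0.31616719 -0.23041959  0.037     ]
orange [366 336  32  32 290] [379.34827586 349.7862069 ] [ 0.23816593 -0.11109365  0.037     ]
```

View pics/w2.png

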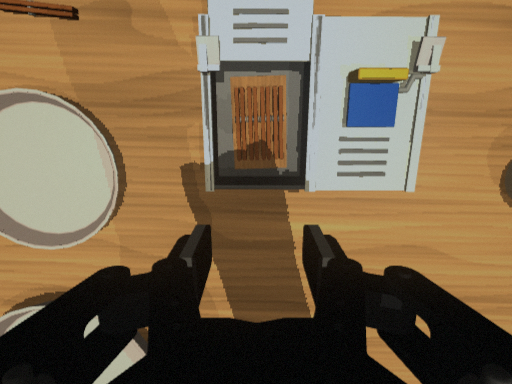

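The left compartment holds the clothespin card at (259,119), so the brush is in the right one. I'll shut the left cover now by pushing its fin from the far side.

```bash
python3 -m jog '{"claw":[0,0,0,0,0],"translation":[[0.04,0,-0.002],[0.04,0,-0.01],[0.04,0,-0.01],[0.04,0,-0.01],[0.04,0.001,-0.01]],"spin":[0,0,0,0,0]}'
python3 -m jog '{"claw":[0,0,0,0,0],"translation":[[0.04,0.001,-0.01],[0.016,0,-0.03],[0,0,-0.035],[0,0,-0.03],[0,0,0]],"spin":[0,0,0,0,0]}'
```

```text
time: 5.2
ee_pos: [0.6784, 0.0568, 0.1707]
eef_rot: [3.141, 0.037, 0.003]
contact_force: [-0.7, -0.4, 1.3]
grip_width: 0.002
gripper_force: 0.0
time: 5.62
ee_pos: [0.7292, 0.0577, 0.0592]
eef_rot: [3.141, 0.039, -0.012]
contact_force: [-1.5, -0.7, -1.3]
grip_width: -0.0
gripper_force: 0.0
```

```bash
python3 -m jog '{"claw":[0,0,0,0,0],"translation":[[-0.004,0,0.012],[-0.012,0,0],[-0.015,0,0],[-0.015,0,0],[-0.015,-0.001,0]],"spin":[0,0,0,0,0]}'
python3 -m jog '{"claw":[0,0,0,0,0],"translation":[[-0.015,-0.001,0],[-0.015,-0.001,0],[-0.015,-0.001,0],[-0.012,0,0],[-0.01,0,0]],"spin":[0,0,0,0,0]}'
python3 -m jog '{"claw":[0,0,0,0,0],"translation":[[-0.008,0,0],[-0.006,0,0],[-0.004,0,0],[-0.001,0,0],[0,0,0]],"spin":[0,0,0,0,0]}'
```

```text
time: 6.03
ee_pos: [0.6724, 0.0578, 0.082]
eef_rot: [-3.141, -0.038, -0.01]
contact_force: [2.5, 1.8, 1.2]
grip_width: 0.002
gripper_force: 1.0
time: 6.45
ee_pos: [0.6057, 0.0545, 0.0816]
eef_rot: [3.141, 0.038, 0.011]
contact_force: [5.9, -1.3, 3.3]
grip_width: -0.005
gripper_force: 3.5
time: 6.87
ee_pos: [0.5853, 0.0546, 0.0784]
eef_rot: [3.141, 0.039, 0.003]
contact_force: [0.3, -0.7, 0.6]
grip_width: -0.005
gripper_force: 0.2
```

```bash
python3 -m jog '{"claw":[0,0,0],"translation":[[-0.002,0,0],[-0.002,0,0],[0,0,0]],"spin":[0,0,0]}'
python3 -m jog '{"claw":[0,0,0,0,0],"translation":[[0.006,0,0],[0.002,0,0.035],[0,-0.02,0.04],[-0.02,-0.02,0.04],[-0.03,-0.01,0.01]],"spin":[0,0,0,0,0]}'
python3 -m jog '{"claw":[0,0,0,0,0],"translation":[[-0.03,-0.01,0],[-0.02,-0.01,0],[0,0,0],[0,0,0],[0,0,0]],"spin":[0,0,0,0,0]}'
python3 - <<'E'
from h import *
o=readout.get_obs();print(o['time'],o['ee_pos'])
b,k=shot('wrist','w3.png')
for nm,lo,hi,z in [('yellow',(20,120,60),(35,255,255),.09),('blue',(100,120,50),(130,255,255),.068)]:
    for s,c,m in blobs(b,lo,hi,300): print(nm,s,c,ray(k,*c,z))
E
```

```text
time: 7.12
ee_pos: [0.5837, 0.0546, 0.078]
eef_rot: [-3.14, -0.038, -0.009]
contact_force: [15.0, -0.5, -2.1]
grip_width: -0.001
gripper_force: 7.4
time: 7.53
ee_pos: [0.5448, 0.0079, 0.1973]
eef_rot: [-3.141, -0.037, -0.008]
contact_force: [0.1, -0.1, 1.8]
grip_width: 0.002
gripper_force: 0.0
time: 7.95
ee_pos: [0.4923, -0.0109, 0.1933]
eef_rot: [-3.141, -0.039, -0.0]
contact_force: [0.1, -0.3, 1.1]
grip_width: 0.003
gripper_force: 0.0
7.95 [ 0.49226192 -0.01094646  0.1933086 ]
yellow [150  89  57  13 690] [177.74347826  94.87101449] [0.56854526 0.05360782 0.09      ]
yellow [280  89  55  13 685] [307.50072993  94.94306569] [ 0.5710006  -0.04955054  0.09      ]
blue [ 157  104   54   45 2287] [184.46392654 125.67162221] [0.54341955 0.05442425 0.068     ]
blue [ 278  104   53   45 2304] [303.28472222 125.82725694] [ 0.54585642 -0.0511763   0.068     ]
```

Left cover is home (15 N against the stop, fin and tab back at their original places). Now the right one.

```bash
python3 -m jog '{"claw":[0,0,0,0,0],"translation":[[0.03,-0.02,-0.01],[0.029,-0.02,-0.025],[0,0,-0.04],[0,0,-0.03],[0,0,0]],"spin":[0,0,0,0,0]}'
python3 -m jog '{"claw":[0,0,0,0,0],"translation":[[0,0,-0.01],[0,0,-0.008],[0,0,-0.004],[0,0,-0.003],[0,0,0]],"spin":[0,0,0,0,0]}'
```

```text
time: 8.42
ee_pos: [0.5472, -0.0499, 0.0832]
eef_rot: [-3.14, -0.04, 0.014]
contact_force: [-2.8, -0.6, -1.2]
grip_width: 0.005
gripper_force: 0.0
time: 8.83
ee_pos: [0.5505, -0.0501, 0.0648]
eef_rot: [-3.141, -0.039, -0.003]
contact_force: [-0.2, 2.2, 3.6]
grip_width: -0.003
gripper_force: 2.1
```

```bash
python3 -m jog '{"claw":[0,0,0,0],"translation":[[0,0,-0.002],[0,0,-0.002],[0,0,-0.001],[0,0,0]],"spin":[0,0,0,0]}'
```

```text
time: 9.17
ee_pos: [0.5506, -0.0502, 0.0601]
eef_rot: [-3.141, -0.039, -0.003]
contact_force: [-1.4, 1.8, 6.8]
grip_width: -0.003
gripper_force: 3.2
```

```bash
python3 -m jog '{"claw":[0,0,0,0,0],"translation":[[0.004,0,0],[0.007,0,0],[0.010,0,0],[0.012,0.0005,0],[0.012,0.0005,0]],"spin":[0,0,0,0,0]}'
python3 -m jog '{"claw":[0,0,0,0,0],"translation":[[0.012,0.0005,0],[0.013,0.0005,0],[0.013,0.0005,0],[0.013,0.0005,0],[0.013,0,0]],"spin":[0,0,0,0,0]}'
python3 -m jog '{"claw":[0,0,0,0,0],"translation":[[0.012,0,0],[0.008,0,0],[0.002,0,0],[-0.003,0,0.02],[-0.005,0,0.035]],"spin":[0,0,0,0,0]}'
python3 -m jog '{"claw":[0.55,0.55,0.55,0.55,0.55],"translation":[[-0.03,0,0.035],[-0.035,0,0.02],[-0.035,0,0.02],[-0.035,0,0.02],[-0.035,0,0.01]],"spin":[0,0,0,0,0]}'
python3 -m jog '{"claw":[0.55,0.55,0.55],"translation":[[-0.03,0,0],[0,0,0],[0,0,0]],"spin":[0,0,0]}'
python3 - <<'E'
from h import *
o=readout.get_obs();print(o['time'],o['ee_pos'],o['eef_rot'])
b,k=shot('wrist','w4.png');np.save('w4.npy',b)
for nm,lo,hi,z in [('yellow',(20,120,60),(35,255,255),.09),('blue',(100,120,50),(130,255,255),.068),('orange',(4,190,120),(16,255,255),.037)]:
    for s,c,m in blobs(b,lo,hi,150): print(nm,s,c,ray(k,*c,z))
E
```

```text
time: 9.58
ee_pos: [0.5959, -0.0493, 0.0604]
eef_rot: [3.141, 0.039, 0.003]
contact_force: [-1.3, 0.4, 5.7]
grip_width: 0.0
gripper_force: 3.2
time: 10.0
ee_pos: [0.66, -0.0479, 0.0605]
eef_rot: [3.141, 0.038, 0.002]
contact_force: [-1.7, -0.2, 5.6]
grip_width: 0.001
gripper_force: 3.1
time: 10.42
ee_pos: [0.6712, -0.0475, 0.1119]
eef_rot: [-3.141, -0.039, 0.008]
contact_force: [-0.5, -0.7, 0.2]
grip_width: -0.003
gripper_force: 0.0
time: 10.83
ee_pos: [0.5049, -0.0474, 0.2183]
eef_rot: [3.141, 0.039, 0.005]
contact_force: [0.6, -0.4, 1.0]
grip_width: 0.553
gripper_force: 0.0
time: 11.08
ee_pos: [0.475, -0.0479, 0.2171]
eef_rot: [3.14, 0.038, 0.004]
contact_force: [1.5, -0.0, 0.5]
grip_width: 0.551
gripper_force: 0.0
11.0833 [ 0.4749705  -0.04790916  0.21707883] [3.13984304 0.03788289 0.00363599]
yellow [116  69  54  13 613] [141.25122349  74.49755302] [0.56845209 0.05299576 0.09      ]
yellow [165 220  30  12 209] [180.33014354 224.72248804] [0.43138149 0.02533969 0.09      ]
yellow [440 225  64  11 239] [471.13389121 230.12133891] [ 0.43230548 -0.26016824  0.09      ]
blue [ 125   84   51   43 2057] [150.31502188 104.92318911] [0.54369334 0.05451934 0.068     ]
orange [ 247   72   27  102 1613] [259.62430254 128.8617483 ] [ 0.52199701 -0.05035523  0.037     ]
```

View pics/w4.png

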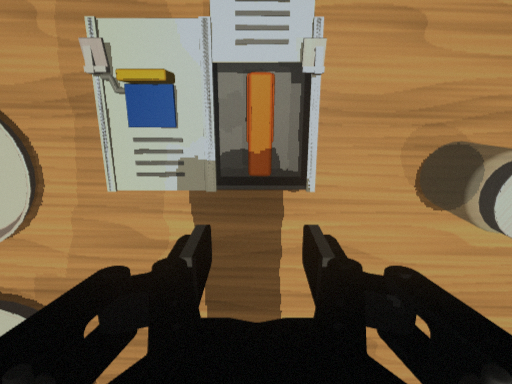

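The brush is at pixels (247–274, 72–176) in the right compartment. I'll measure its axis and centre on the top plane.

Run:
```python
from h import *
b=np.load('w4.npy');k=cal('wrist')
s=np.zeros_like(b);s[64:188,215:305]=b[64:188,215:305]
x=max(blobs(s,(3,120,70),(22,255,255),300),key=lambda t:t[0][4]);print(x[0],x[1])
v,u=np.nonzero(x[2]);P=np.array([ray(k,a,c,.037)[:2] for a,c in zip(u,v)]).astype(np.float32)
c=P.mean(0);rc=cv2.minAreaRect(P);print(rc,c)
B=cv2.boxPoints(rc);print(B)
w,V=np.linalg.eigh(np.cov(P.T));d=V[:,1]*np.sign(V[0,1]);print('yaw',np.arctan2(d[1],d[0]))
```

```text
[ 247   72   28  104 2688] [259.8608631  121.62425595]
((0.5262861251831055, -0.050499092787504196), (0.10781992226839066, 0.028120242059230804), 0.8926979303359985) [ 0.5298171  -0.05008803]
[[ 0.47216365 -0.03728059]
 [ 0.47260174 -0.06539742]
 [ 0.5804086  -0.0637176 ]
 [ 0.5799705  -0.03560077]]
yaw 0.011077266642335977
```

```bash
python3 -m jog '{"claw":[0.58,0.58,0.58,0.58,0.58],"translation":[[0.026,-0.001,-0.03],[0.026,-0.0015,-0.03],[0,0,-0.04],[0,0,-0.03],[0,0,0]],"spin":[-0.006,-0.006,0,0,0]}'
python3 -m jog '{"claw":[0.58,0.58,0.58,0.58,0.58],"translation":[[0,0,-0.02],[0,0,-0.02],[0,0,-0.02],[0,0,-0.01],[0,0,0]],"spin":[0,0,0,0,0]}'
```

```text
time: 11.55
ee_pos: [0.5254, -0.0495, 0.0801]
eef_rot: [-3.14, -0.021, 0.013]
contact_force: [-1.5, 0.9, -0.8]
grip_width: 0.575
gripper_force: 0.0
time: 11.97
ee_pos: [0.5276, -0.0498, 0.015]
eef_rot: [-3.141, -0.02, 0.003]
contact_force: [-0.7, 0.5, 0.2]
grip_width: 0.582
gripper_force: 0.0
```

```bash
python3 -m jog '{"claw":[0.58,0.58,0.4,0.2,0],"translation":[[0,0,-0.004],[0,0,-0.001],[0,0,0],[0,0,0],[0,0,0]],"spin":[0,0,0,0,0]}' 30
python3 -m jog '{"claw":[0,0,0],"translation":[[0,0,0],[0,0,0],[0,0,0]],"spin":[0,0,0]}'
```

```text
time: 12.38
ee_pos: [0.5288, -0.05, 0.0121]
eef_rot: [3.141, 0.02, 0.003]
contact_force: [-0.6, 1.2, 8.3]
grip_width: 0.347
gripper_force: 29.1
time: 12.63
ee_pos: [0.5288, -0.05, 0.0121]
eef_rot: [3.141, 0.02, 0.004]
contact_force: [-0.2, 0.7, 7.7]
grip_width: 0.338
gripper_force: 29.1
```

```bash
python3 -m jog '{"claw":[0,0,0,0,0],"translation":[[0,0,0.006],[0,0,0.015],[0,0,0.025],[0,0,0.03],[0,0,0.03]],"spin":[0,0,0,0,0]}' 40
python3 -m jog '{"claw":[0,0,0,0,0],"translation":[[0,0,0.03],[0,0,0.02],[0,0,0.01],[0,0,0],[0,0,0]],"spin":[0,0,0,0,0]}'
python3 - <<'E'
from h import *
b,k=shot('wrist','w5.png')
print(blobs(b,(3,120,70),(22,255,255),600)[0][:2])
m=cv2.inRange(cv2.cvtColor(b,cv2.COLOR_RGB2HSV),(0,0,110),(180,70,255))
E
```

```text
time: 13.05
ee_pos: [0.5273, -0.0498, 0.1185]
eef_rot: [-3.141, -0.02, 0.001]
contact_force: [1.3, -1.1, -0.2]
grip_width: 0.341
gripper_force: 40.2
time: 13.47
ee_pos: [0.5276, -0.0502, 0.1767]
eef_rot: [3.141, 0.02, 0.001]
contact_force: [-0.1, -0.1, -0.6]
grip_width: 0.338
gripper_force: 40.3
(array([    0,     0,   200,   342, 34003], dtype=int32), array([ 68.99082434, 134.19824721]))
```

View pics/w5.png

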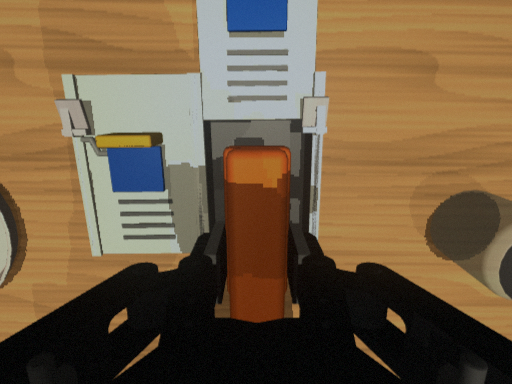

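The brush (225–291, 146–320) is held level between the pads. Next I'll carry it to the dish.

```bash
python3 -m jog '{"claw":[0,0,0,0,0],"translation":[[-0.002,0.02,0],[-0.006,0.033,0],[-0.008,0.036,0],[-0.008,0.036,0],[-0.008,0.036,0]],"spin":[0,0,0,0,0]}'
python3 -m jog '{"claw":[0,0,0,0,0],"translation":[[-0.008,0.036,0],[-0.008,0.036,0],[-0.008,0.036,-0.005],[-0.008,0.036,-0.01],[-0.005,0.033,-0.01]],"spin":[0,0,0,0,0]}'
python3 -m jog '{"claw":[0,0,0,0,0],"translation":[[0,0.021,-0.03],[0,0,-0.03],[0,0,-0.025],[0,0,-0.015],[0,0,0]],"spin":[0,0,0,0,0]}'
python3 - <<'E'
from h import *
o=readout.get_obs();print(o['ee_pos'])
b,k=shot('wrist','w6.png')
E
```

```text
time: 13.93
ee_pos: [0.4943, 0.1123, 0.1751]
eef_rot: [3.141, 0.019, -0.004]
contact_force: [0.8, 0.2, 0.0]
grip_width: 0.341
gripper_force: 40.3
time: 14.35
ee_pos: [0.4571, 0.2899, 0.1501]
eef_rot: [3.141, 0.021, -0.003]
contact_force: [1.0, 0.3, -0.1]
grip_width: 0.338
gripper_force: 40.3
time: 14.77
ee_pos: [0.4559, 0.3076, 0.047]
eef_rot: [3.138, 0.022, -0.01]
contact_force: [-0.7, -0.8, -0.7]
grip_width: 0.34
gripper_force: 40.2
[0.4559464  0.30757919 0.04704027]
```

View pics/w6.png

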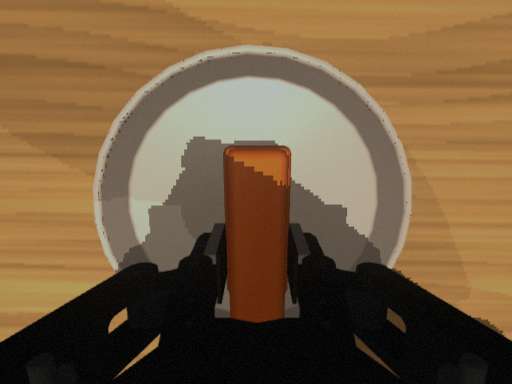

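The dish rim spans columns 95–411 with the brush at column 257, so it's centred. I'll lower it slowly.

```bash
python3 -m jog '{"claw":[0,0,0,0,0],"translation":[[0,0,-0.012],[0,0,-0.009],[0,0,-0.006],[0,0,-0.003],[0,0,0]],"spin":[0,0,0,0,0]}'
python3 -m jog '{"claw":[0,0,0],"translation":[[0,0,-0.002],[0,0,-0.002],[0,0,0]],"spin":[0,0,0]}'
```

```text
time: 15.23
ee_pos: [0.4585, 0.3088, 0.0212]
eef_rot: [3.141, 0.02, -0.001]
contact_force: [0.3, -1.0, -1.0]
grip_width: 0.341
gripper_force: 40.3
time: 15.48
ee_pos: [0.4588, 0.309, 0.0176]
eef_rot: [-3.141, -0.02, -0.0]
contact_force: [-0.1, -0.3, -1.2]
grip_width: 0.341
gripper_force: 40.3
```

```bash
python3 -m jog '{"claw":[0,0,0],"translation":[[0,0,-0.002],[0,0,-0.002],[0,0,0]],"spin":[0,0,0]}'
```

```text
time: 15.73
ee_pos: [0.4586, 0.3089, 0.0134]
eef_rot: [3.141, 0.02, -0.0]
contact_force: [0.7, -0.0, -0.7]
grip_width: 0.338
gripper_force: 40.3
```

```bash
python3 -m jog '{"claw":[0,0,0.4,0.5,0.58],"translation":[[0,0,-0.0015],[0,0,0],[0,0,0],[0,0,0],[0,0,0]],"spin":[0,0,0,0,0]}'
python3 -m jog '{"claw":[0.58,0.58,0.58,0.58,0.58],"translation":[[0,0,0],[0,0,0.005],[0,0,0.02],[0,0,0.035],[0,0,0.04]],"spin":[0,0,0,0,0]}'
python3 -m jog '{"claw":[0.58,0.58,0.58,0.58,0.58],"translation":[[0,0,0.04],[0,0,0.03],[0,0,0],[0,0,0],[0,0,0]],"spin":[0,0,0,0,0]}'
python3 - <<'E'
from h import *
b,k=shot('wrist','w7.png')
s=np.zeros_like(b);s[100:330,190:320]=b[100:330,190:320]
for s_,c,m in blobs(s,(3,150,70),(16,255,255),600): print(s_,c,ray(k,*c,.037))
m=cv2.inRange(cv2.cvtColor(b,cv2.COLOR_RGB2HSV),(0,0,90),(180,75,255));cs=max(cv2.findContours(m,0,2)[0],key=cv2.contourArea);print(cv2.boundingRect(cs),cv2.minEnclosingCircle(cs),ray(k,*cv2.minEnclosingCircle(cs)[0],.024))
E
```

```text
time: 16.15
ee_pos: [0.4587, 0.3091, 0.0121]
eef_rot: [-3.141, -0.02, -0.0]
contact_force: [-0.3, 0.0, -0.8]
grip_width: 0.578
gripper_force: 0.0
time: 16.57
ee_pos: [0.4575, 0.3085, 0.1122]
eef_rot: [3.14, 0.021, -0.005]
contact_force: [0.5, 0.4, 1.4]
grip_width: 0.582
gripper_force: 0.0
time: 16.98
ee_pos: [0.4586, 0.3086, 0.182]
eef_rot: [3.141, 0.02, 0.0]
contact_force: [0.9, -0.3, 0.1]
grip_width: 0.583
gripper_force: 0.0
[ 242  126   29  106 2845] [256.20105448 176.2857645 ] [0.46084499 0.30904006 0.037     ]
[ 196  248  122   72 3468] [260.18194925 287.9328143 ] [0.3343237 0.3031447 0.037    ]
(165, 78, 182, 160) ((255.24960327148438, 167.44638061523438), 90.86466979980469) [0.46730055 0.3101165  0.024     ]
```

View pics/w7.png

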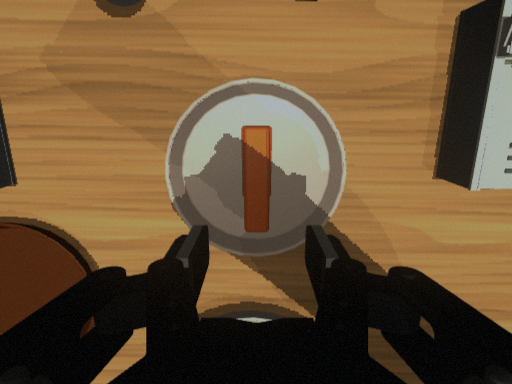

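The brush lies flat in the dish: brush at (256,176), dish centre at (255,167). Now to shut the right cover.

```bash
python3 -m jog '{"claw":[0,0,0,0,0],"translation":[[0.014,-0.018,0],[0.023,-0.03,0],[0.023,-0.03,0],[0.023,-0.03,0],[0.023,-0.03,0]],"spin":[0.006,0.006,0,0,0]}'
python3 -m jog '{"claw":[0,0,0,0,0],"translation":[[0.023,-0.03,0],[0.023,-0.03,0],[0.023,-0.03,0],[0.023,-0.03,0],[0.023,-0.03,0]],"spin":[0,0,0,0,0]}'
python3 -m jog '{"claw":[0,0,0,0,0],"translation":[[0.023,-0.03,0],[0.022,-0.03,0],[0.007,-0.008,0],[0,0,0],[0,0,0]],"spin":[0,0,0,0,0]}'
```

```text
time: 17.45
ee_pos: [0.5649, 0.1693, 0.1807]
eef_rot: [3.141, 0.04, -0.003]
contact_force: [0.6, 0.6, 1.3]
grip_width: -0.001
gripper_force: 0.0
time: 17.87
ee_pos: [0.6799, 0.0194, 0.1804]
eef_rot: [3.141, 0.039, -0.004]
contact_force: [0.1, 0.5, -0.1]
grip_width: 0.001
gripper_force: 0.0
time: 18.28
ee_pos: [0.7311, -0.0472, 0.18]
eef_rot: [-3.141, -0.038, 0.004]
contact_force: [-0.3, 0.9, -0.1]
grip_width: -0.001
gripper_force: 0.0
```

```bash
python3 -m jog '{"claw":[0,0,0,0,0],"translation":[[0,0,-0.03],[0,0,-0.035],[0,0,-0.025],[0,0,-0.012],[0,0,0]],"spin":[0,0,0,0,0]}'
python3 -m jog '{"claw":[0,0,0,0,0],"translation":[[-0.006,0,0],[-0.012,0,0],[-0.015,0,0],[-0.015,0,0],[-0.015,-0.001,0]],"spin":[0,0,0,0,0]}'
python3 -m jog '{"claw":[0,0,0,0,0],"translation":[[-0.015,-0.001,0],[-0.015,-0.001,0],[-0.015,0,0],[-0.012,0,0],[-0.01,0,0]],"spin":[0,0,0,0,0]}'
python3 -m jog '{"claw":[0,0,0,0,0],"translation":[[-0.006,0,0],[-0.004,0,0],[-0.003,0,0],[0,0,0],[0,0,0]],"spin":[0,0,0,0,0]}'
```

```text
time: 18.7
ee_pos: [0.7294, -0.0455, 0.0768]
eef_rot: [-3.141, -0.042, 0.008]
contact_force: [0.8, 0.3, 0.3]
grip_width: -0.002
gripper_force: 0.0
time: 19.12
ee_pos: [0.6691, -0.0473, 0.0826]
eef_rot: [-3.141, -0.04, -0.006]
contact_force: [1.7, 1.4, -0.5]
grip_width: -0.0
gripper_force: 1.0
time: 19.53
ee_pos: [0.6028, -0.0498, 0.0828]
eef_rot: [3.141, 0.039, 0.008]
contact_force: [9.0, -1.5, -1.2]
grip_width: 0.001
gripper_force: 4.1
time: 19.95
ee_pos: [0.5889, -0.0498, 0.0811]
eef_rot: [3.141, 0.039, 0.002]
contact_force: [0.4, 0.4, -0.1]
grip_width: 0.002
gripper_force: 0.0
```

```bash
python3 -m jog '{"claw":[0,0,0,0],"translation":[[-0.003,0,0],[-0.002,0,0],[-0.001,0,0],[0,0,0]],"spin":[0,0,0,0]}'
python3 -m jog '{"claw":[0,0,0,0,0],"translation":[[0.007,0,0],[0.002,0,0.035],[0,0.01,0.04],[-0.02,0.02,0.04],[-0.03,0.01,0.01]],"spin":[0,0,0,0,0]}'
python3 -m jog '{"claw":[0,0,0,0,0],"translation":[[-0.03,0.01,0],[-0.02,0,0],[0,0,0],[0,0,0],[0,0,0]],"spin":[0,0,0,0,0]}'
python3 - <<'E'
from h import *
b,k=shot('wrist','w8.png')
for nm,lo,hi,z in [('yellow',(20,120,60),(35,255,255),.09),('blue',(100,120,50),(130,255,255),.068)]:
    for s,c,m in blobs(b,lo,hi,400): print(nm,s,c,ray(k,*c,z))
E
```

```text
time: 20.28
ee_pos: [0.5858, -0.0497, 0.0811]
eef_rot: [-3.141, -0.039, -0.01]
contact_force: [17.2, -0.2, -7.7]
grip_width: 0.0
gripper_force: 8.7
time: 20.7
ee_pos: [0.5478, -0.0108, 0.2037]
eef_rot: [-3.14, -0.04, -0.01]
contact_force: [-1.2, 1.0, 1.2]
grip_width: 0.001
gripper_force: 0.0
time: 21.12
ee_pos: [0.4952, -0.003, 0.1994]
eef_rot: [-3.141, -0.039, -0.001]
contact_force: [0.5, 0.2, 0.4]
grip_width: 0.0
gripper_force: 0.0
yellow [163  93  55  13 645] [188.85581395  99.1255814 ] [0.56866403 0.05411507 0.09      ]
yellow [290  94  53  12 624] [315.67147436  99.46314103] [ 0.57090263 -0.04957262  0.09      ]
blue [ 169  107   52   44 2164] [194.64787431 128.6797597 ] [0.54359815 0.05458339 0.068     ]
blue [ 286  108   52   44 2174] [310.70607176 129.21573137] [ 0.54567252 -0.05119017  0.068     ]
```

View pics/w8.png

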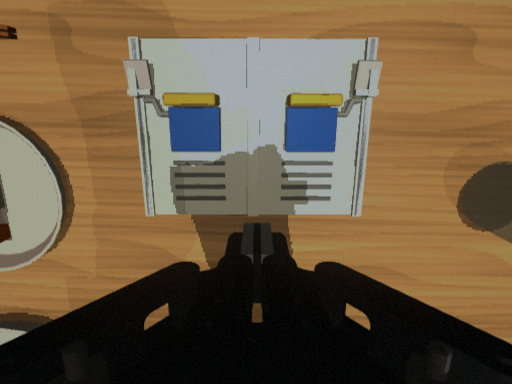

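Both covers are home with their tabs up: fins at (189,99) and (316,99), matching the start positions to within 1 mm. Handing in.

```bash
python3 -c "
from workcell import r
print(r.finish_job())"
```

```text
the job is handed in; nothing more can be done
None
```

The brush, found in the right compartment, lies flat in the small white dish; both covers are home with their tabs up, the clothespin card was not touched, and I handed the job in at about 21 s, with no verdict shown.

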